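# Pack the loose tile in its printing nest and hold it flush

### The job

One of the three tiles sits loose in its printing nest: pull the orange spacer straight up out of its spring catch and stand it upright, right down on the floor, about midway along the one gap beside a tile that is wide enough for it, and let go of it. Then press that tile down with the fingertips until it is flush with the rails, without bearing down hard, and finish while still holding it down there, with the spacer standing in its gap. Leave the other two tiles up and everything else on the table where it is.

Things in the scene. Friction and masses are not known exactly. Their poses are not given: they have to be found in the camera images.
- spacer: Loose orange spacer, about 50 g, an upside-down T standing upright: foot 44 (its x) by 12 (y) by 12 mm high with rounded lower edges; above it a stem 36 (x) by 12 (y) mm up to 56 mm, ribbed for the fingers near its top. Origin: centre of the underside, z up. Grip across the 12 mm about 46 mm above the underside, so that fingertips clear rack and nest.
- rack: Fixed grey base 104 (x) by 50 (y) mm, origin under its centre on the table. The spacer starts in its groove (cheeks 16 mm above the table), axes alike, underside 8 mm above the table. White sprung rollers in blue housings at both ends (tops 33 mm) catch over the ends of its foot. A straight pull up of 6 to 8 N rolls them aside, then about 2 N; it is free after 20 mm.
- nest_a: Fixed nest 80 (x) by 92 (y) mm, origin under its centre on the table. Dark base 8 mm high, two aluminium rails along x with tops at 22 mm; a white tile with red ring lies against the +y rail. On the tile's -y side a gap 5 mm wide, its floor 14 mm below the rail tops, runs along x, open at both ends: too narrow for the spacer. The three nests stand in a row and change places.
- nest_b: Fixed nest 80 (x) by 92 (y) mm, origin under its centre on the table. Dark base 8 mm high, two aluminium rails along x with tops at 22 mm; a white tile with blue ring lies against the +y rail. On the tile's -y side a gap 16 mm wide, its floor 14 mm below the rail tops, runs along x, open at both ends: the only one that takes the 12 mm spacer. The three nests stand in a row and change places.
- nest_c: Fixed nest 80 (x) by 92 (y) mm, origin under its centre on the table. Dark base 8 mm high, two aluminium rails along x with tops at 22 mm; a white tile with green ring lies against the +y rail. On the tile's -y side a gap 8 mm wide, its floor 14 mm below the rail tops, runs along x, open at both ends: too narrow for the spacer. The three nests stand in a row and change places.
- gap_b (a point): Point on the floor of the wide gap in nest_b, at mid length and mid width, 8 mm above the table; axes as nest_b: x along the gap, z up.
- tile_b_top (a point): Centre of the top face of nest_b's tile (face 64 mm along the nest's x, 56 mm along its y; it is 36 mm to the +y side of gap_b); moves with the tile; axes as nest_b.
- tile_b (a joint): The blue-ringed tile in nest_b, metres pressed down: 0 = up, top 6 mm proud of the rails (28 mm above the table); 0.006 = down on a stop, flush with the rails (22 mm). Slides straight down without tipping, springs up when let go; about 3.5 N starts it, 6.5 N brings it flush.
- tile_a (a joint): The red-ringed tile in nest_a, metres pressed down: 0 = up, top 6 mm proud of the rails (28 mm above the table); 0.006 = down on a stop, flush with the rails (22 mm). Slides straight down without tipping, springs up when let go; about 3.5 N starts it, 6.5 N brings it flush.
- tile_c (a joint): The green-ringed tile in nest_c, metres pressed down: 0 = up, top 6 mm proud of the rails (28 mm above the table); 0.006 = down on a stop, flush with the rails (22 mm). Slides straight down without tipping, springs up when let go; about 3.5 N starts it, 6.5 N brings it flush.
- ink_cup: white mixing cup, 63 mm wide, 62 mm tall; bystander; origin at the centre of its underside.
- spare_star_knob: black star knob, 40 mm wide, 22 mm tall; bystander; origin at the centre of its underside.
- masking_roll: flat cream roll of masking tape, 104 mm across, 25 mm tall, lying; bystander; origin at the centre of its underside.
- clear_roll: brown roll of packing tape, 90 mm across, 48 mm tall, standing on its side face; bystander; origin at the centre of its underside.
- glue_tube: blue glue tube, 38x136x26 mm, lying; bystander; origin at the centre of its underside.
- spanner_13: steel spanner, 25x147x6 mm, lying; bystander; origin at the centre of its underside.

How it is judged:
On the way, in this order (a step that is already met when the one before it is completed fails the run):
1. the spacer is pulled out of the catch and lifted clear of the rack (z of spacer in the frame of rack above 0.03 m and contact force between the fingers and spacer above 0.5 N), for 0.1 s.
2. the spacer stands upright on the floor of the wide gap, let go, the tile still up (x of spacer in the frame of gap_b between -0.02 and 0.02 m and y of spacer in the frame of gap_b between -0.0045 and 0.0045 m and z of spacer in the frame of gap_b between -0.003 and 0.003 m and angle between spacer's own z axis and vertical below 0.15 rad and angle between the x axis of spacer and the x axis of nest_b, either way round below 0.2 rad and contact force between the fingers and spacer below 0.1 N and value of joint tile_b below 0.002 m), for 0.2 s.
3. the fingers press that tile flush (x of spacer in the frame of gap_b between -0.02 and 0.02 m and y of spacer in the frame of gap_b between -0.0045 and 0.0045 m and z of spacer in the frame of gap_b between -0.003 and 0.003 m and angle between spacer's own z axis and vertical below 0.15 rad and angle between the x axis of spacer and the x axis of nest_b, either way round below 0.2 rad and value of joint tile_b above 0.0045 m and contact force between the fingers and tile_b above 1.5 N), for 0.2 s.
At the end, for the whole second after the job is handed in: The spacer stands in nest_b's gap: within 3 mm of its floor, 20 mm of mid length, 0.15 rad of upright, 0.2 rad of the gap's line, at rest, let go; nest_b's tile is pressed within 1.5 mm of flush by the fingers (1.5 N or more); the other tiles are up within 2 mm (all of step 3 and value of joint each of tile_a, tile_c below 0.002 m and contact force between the fingers and spacer below 0.5 N and linear speed of spacer below 0.02 m/s); the arm keeps its last pose, push and grip.
It fails at once if the tile is borne down on hard (over 45 N) (contact force between the arm and tile_b above 45 N).
It fails at once if one of the other tiles is pushed down by more than 3 mm (value of joint any of tile_a, tile_c above 0.003 m).
It fails at once if a bystander is moved by more than 30 mm (distance of any of ink_cup, spare_star_knob, masking_roll, clear_roll, glue_tube, spanner_13 from where it was at the start of the episode above 0.03 m).
It also fails if it takes over 51 s, if anything falls off the work surface, if the arm or the gripper's body presses on something with over 40 N, if the wrist force passes 120 N, or if a joint passes its speed limit or range.

### The arm

A 6-joint arm with a two-finger parallel gripper is mounted at the origin on a cart in front of the work surface, level with it; the furniture and walls round the work are solid. World frame = base frame: x ahead of the robot, y to its left, z up, the work surface at z = 0. Lengths are in m, angles in rad, forces in N, time in s.
With the tool pointing down it reaches from about 0.425 to 0.95 m from the base axis. Payload 3.5 kg.
Tool frame: the origin (TCP) lies midway between the tips of the shut fingers; the grasp point (between the pads) lies 19 mm behind it (ctrl.pinch_z is the distance from the TCP to the grasp point, in m); z points along the fingers, y is the line along which they close (so a half turn about z gives the same grasp; the last joint's range is limited). The gripper opens to 85 mm and grips with 20 to 120 N. Pads are 22 mm wide; open, the fingers measure 114 mm over their backs; the gripper's body (76 mm by 85 mm) begins 54 mm behind the grasp point. The pads swing forward as they close: fully open they stand 13 mm farther back than shut.
Start: joints at [-1.499, 0.286, 1.577, -0, 1.279, -0.15], TCP at [0.149, -0.658, 0.231] pointing down, gripper open.
Joint ranges: [-2.77, 2.77], [-0.9, 2.22], [0.21, 2.48], [-1.53, 4.67], [0.24, 2.81], [-2.84, 2.84]. Speed limits (rad/s): [2.79, 2.79, 3.14, 3.14, 3.14, 3.14].

### API

Orientations are given as a unit quaternion [x, y, z, w].
In Python, from plant import get_state, viewer, sign_off, ctrl gives the robot as it stands. The module is installed in compiled form; this text tells all that it offers.
- The arm moves only by the shell command python3 -m handwheel 'ROWS' [FORCE]. ROWS is JSON, a list that holds one entry, the list of rows, each a list of 5 numbers: the finger opening in m, from 0 to 0.0854, then the shift along the tool's x, y, z in m, then the turn about the tool's z in degrees. In form: [[[claw, x, y, z, spin], ...]]. A call has 1 to 12 rows; each row shifts and turns the commanded pose from where the row before left it, along the tool's axes as they then stand; what a row does not reach is not made up. A row lasts 1/12 s, in which the tool goes at most 41.7 mm and 7.16 degrees, less where a joint would pass 70% of its speed; a pose out of reach is approached as far as the arm can. A call is refused whole if a number of a shift passes 0.0417 or a number of a turn 7.16, either way. A call with a gripper value outside its range is refused whole. The fingers move at their own pace and stop on an object; FORCE is the grip in N (left out, the last holds). Time passes only in rows, so rows that do not move let the fingers close. It gives the time, the measured TCP pose, the force, the opening and the grip force at its end, in the units of the state.
- get_state(): the state, without advancing time (a new reading comes with each control period).
- viewer.read_camera(name): name is "scene" or "top" or "wrist"; returns the picture (480x640x3 uint8, blue, green, red); there is no depth.
- viewer.camera_params(name): a dict with "fov_y" (degrees; the focal length in pixels is half the picture's height over the tangent of half this angle, whatever the lens; pixels are square), "cx", "cy" (the principal point, pixels), "xyz" and "attitude" of the camera in the world; the wrist camera has in their place "hand_eye" (4x4, takes a point from camera to tool coordinates, whose origin is the TCP and whose axes are the flange's). Camera axes: x right, y up, looking along -z (the intrinsics and any distortion apply to the point x, -y, -z); pixel columns grow to the right and rows downward; lengths in m; the calibration is good to about 2 mm. A picture is of the moment at which its call begins: read the wrist's pose just before it. camera_params takes no time and is no camera call.
- sign_off(): hands the job in; it is judged then, once.
Trained networks look in the newest picture that a camera, given by its name, has taken for a name from the list of things; names that differ only in an ending like _2 or _b are one class to them, and where a whole thing is asked for, a point or a joint stands for the part that bears it (a point fixed in the world has none). Each returns a list of dicts, best first, with "confidence" (0 to 1); they miss things now and then, are a little off and sometimes report something else, mostly with a low value. They report only what shows in the picture. A call takes as long as a camera call.
- viewer.look_for(camera, name): "extent" ([left, top, width, height] as shares, 0 to 1, of the picture: columns of its width, rows of its height, round what is visible of it).
- viewer.outline_of(camera, name): "mask" (480x640 bool, what is visible of it) and "extent" ([left, top, width, height] as shares, 0 to 1, of the picture: columns of its width, rows of its height, round what is visible of it).
- viewer.pinpoint(camera, name): "xy" ([column, row] as shares, 0 to 1, of the picture: columns of its width, rows of its height: a listed point, or the origin of a listed thing).
The state is a dict: "time": time; "qpos": joint angles; "dq": joint speeds; "joint_efforts": joint torques, N m; "eef_pos": TCP position; "tcp_rot": TCP orientation; "contact_force": force on the tool from outside, world axes, zero at the start; "wrist_torque": the same for the moment, N m; "opening": opening from 0.0 (shut) to 1.0 (fully open); "finger_force": force on a finger pad.
Only numpy, scipy, OpenCV 4.12 (cv2) and the standard library are available. Lean on these libraries where they do the work, as an engineer would, in place of code of your own. Each camera call takes 0.05 s, during which the arm holds its last target. There are 200 camera calls.

## Working session

There is one attempt and no reset: what is moved stays moved. The work goes in short steps, Python scripts to look and compute and a shell command to move; the robot and the scene stay as the last step left them, time stands still between calls to the robot, and variables do not carry over. Pictures are saved under pics/ and viewed, at most 10 in all, crops included, and the job is handed in when it is done.

```bash
mkdir -p pics; cat > h.py <<'E'
import numpy as np, cv2
from scipy.spatial.transform import Rotation as R
from plant import get_state, viewer, sign_off, ctrl
def cam(name):
    p=viewer.camera_params(name); f=240/np.tan(np.radians(p["fov_y"])/2)
    if "hand_eye" in p:
        s=get_state(); H=np.array(p["hand_eye"]); T=np.eye(4); T[:3,:3]=R.from_quat(s["tcp_rot"]).as_matrix(); T[:3,3]=s["eef_pos"]; M=T@H
    else:
        M=np.eye(4); a=np.array(p["attitude"]); M[:3,:3]=R.from_quat(a).as_matrix() if a.size==4 else a; M[:3,3]=p["xyz"]
    return M,f,p["cx"],p["cy"],p
def ray(c,u,v):
    M,f,cx,cy,p=c
    return M[:3,3], M[:3,:3]@np.array([(u-cx)/f,-(v-cy)/f,-1])
def at_z(c,u,v,z):
    o,d=ray(c,u,v); return o+d*(z-o[2])/d[2]
def proj(c,X):
    M,f,cx,cy,p=c; q=M[:3,:3].T@(np.array(X)-M[:3,3]); return cx-f*q[0]/q[2], cy+f*q[1]/q[2]
E
python3 - <<'E'
from h import *
s=get_state(); print(s)
for n in("top","scene","wrist"):
    c=cam(n); im=viewer.read_camera(n); cv2.imwrite(f"pics/{n}0.png",im); print(n,c[4])
for n in("top","wrist"):
    if n=="wrist": c=cam(n)
    else: c=cam(n)
    for t,z in(("spacer",.008),("rack",0),("nest_a",0),("nest_b",0),("nest_c",0),("gap_b",.008),("tile_b_top",.028)):
        for r in viewer.pinpoint(n,t)[:3]:
            u,v=r["xy"][0]*640,r["xy"][1]*480; print(n,t,round(r["confidence"],2),round(u),round(v),at_z(c,u,v,z).round(4))
E
```

```text
{'time': 0.0, 'qpos': array([-1.49898530e+00,  2.87182147e-01,  1.57820409e+00,  7.21222585e-06,
        1.27859260e+00, -1.50005913e-01]), 'dq': array([-0.0009754 , -0.00061598, -0.00039113,  0.00162582,  0.00063401,
       -0.00157508]), 'joint_efforts': array([-1.78183545e-03, -4.05984700e+01, -2.92629862e+01, -2.15414011e-04,
        5.82263965e-03,  6.23262167e-06]), 'eef_pos': array([ 0.14847992, -0.65778353,  0.22992152]), 'tcp_rot': array([ 9.93855366e-01,  1.10680119e-01,  5.00841793e-05, -1.19204122e-03]), 'contact_force': array([-0.27774432, -0.52203064, -0.35865728]), 'wrist_torque': array([ 0.02556305, -0.0547865 , -0.03335852]), 'finger_force': 0.0, 'opening': 1.0014650256876583}
top {'fov_y': 47.198862485585536, 'cx': 320.23673149966163, 'cy': 244.19063287808103, 'xyz': array([0.36447063, 0.13816181, 1.23371169]), 'attitude': array([-0.0392302 ,  0.04691491,  0.70721846, -0.70434511])}
scene {'fov_y': 56.74777834330639, 'cx': 318.45791674186535, 'cy': 232.3001354496388, 'xyz': array([-0.04215105,  0.83780938,  0.71402302]), 'attitude': array([-0.15243555,  0.42739029, 
[... 491 characters left out ...]
[0.5039 0.3169 0.008 ]
top rack 0.8 233 248 [0.5074 0.322  0.    ]
top rack 0.19 441 306 [ 0.3749 -0.1449  0.    ]
top nest_a 0.96 310 241 [0.5218 0.1473 0.    ]
top nest_a 0.56 365 267 [0.4637 0.0229 0.    ]
top nest_a 0.55 425 245 [ 0.5127 -0.1136  0.    ]
top nest_b 0.96 310 241 [0.5218 0.1473 0.    ]
top nest_b 0.56 365 267 [0.4637 0.0229 0.    ]
top nest_b 0.55 425 245 [ 0.5127 -0.1136  0.    ]
top nest_c 0.96 310 241 [0.5218 0.1473 0.    ]
top nest_c 0.56 365 267 [0.4637 0.0229 0.    ]
top nest_c 0.55 425 245 [ 0.5127 -0.1136  0.    ]
top gap_b 0.95 437 238 [ 0.5274 -0.1399  0.008 ]
top tile_b_top 0.57 427 244 [ 0.5122 -0.112   0.028 ]
top tile_b_top 0.23 278 172 [0.6763 0.219  0.028 ]
```

View pics/top0.png

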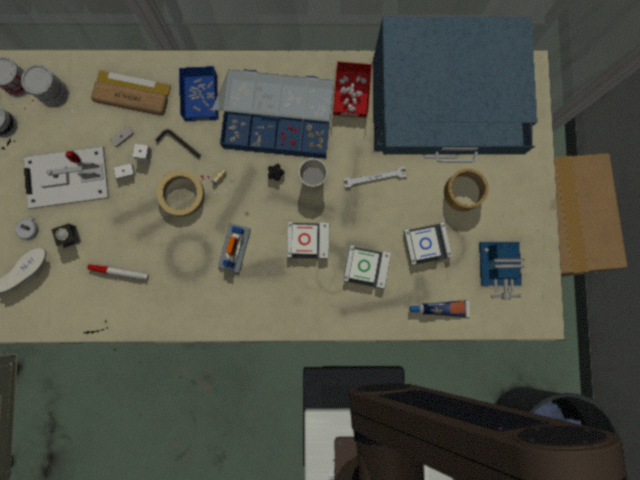

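View pics/scene0.png

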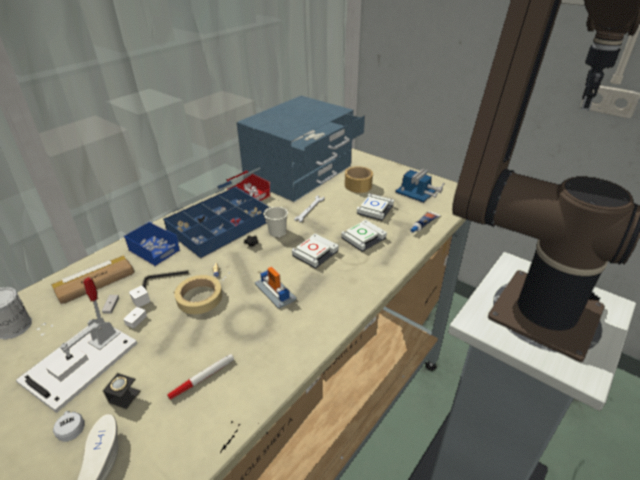

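The top view shows the rack with the orange spacer at about (235,249). The red nest is at (307,240), green at (367,266) and blue at (428,243). Blue's gap is on its right (-y) side. Next I go over the blue nest for a near look, then on to the rack.

```bash
python3 -m handwheel '[[[0.085,0.025,-0.0223,0,0],[0.085,0.025,-0.0223,0,0],[0.085,0.025,-0.0223,0,0],[0.085,0.025,-0.0223,0,0],[0.085,0.025,-0.0223,0,0],[0.085,0.025,-0.0223,0,0],[0.085,0.025,-0.0223,0,0],[0.085,0.025,-0.0223,0,0],[0.085,0.025,-0.0223,0,0],[0.085,0.025,-0.0223,0,0]]]' 
python3 -m handwheel '[[[0.085,0.025,-0.0223,0,0],[0.085,0.025,-0.0223,0,0],[0.085,0.025,-0.0223,0,0],[0.085,0.025,-0.0223,0,0],[0.085,0.025,-0.0223,0,0],[0.085,0.025,-0.0223,0,0],[0.085,0.025,-0.0223,0,0],[0.085,0.025,-0.0223,0,0],[0.085,0.025,-0.0223,0,0],[0.085,0.025,-0.0223,0,0],[0.085,0,0,0,0],[0.085,0,0,0,0]]]' 
cat >> h.py <<'E'
def find(n,items,k=2):
    c=cam(n)
    for t,z in items:
        for r in viewer.pinpoint(n,t)[:k]:
            u,v=r["xy"][0]*640,r["xy"][1]*480; print(t,round(r["confidence"],2),round(u,1),round(v,1),at_z(c,u,v,z).round(4))
E
python3 - <<'E'
from h import *
im=viewer.read_camera("wrist"); cv2.imwrite("pics/w1.png",im)
print(get_state()["eef_pos"],R.from_quat(get_state()["tcp_rot"]).as_matrix()[:,0])
find("wrist",[("gap_b",.008),("tile_b_top",.028),("nest_b",0)])
E
```

```text
time: 1.68
eef_pos: [0.344, -0.3845, 0.2316]
tcp_rot: [0.994, 0.111, 0.0, 0.0]
contact_force: [1.0, -1.2, -0.2]
opening: 0.998
finger_force: 0.0
time: 2.68
eef_pos: [0.5387, -0.1119, 0.2313]
tcp_rot: [0.994, 0.112, -0.0, 0.0]
contact_force: [0.6, 0.2, -0.3]
opening: 1.0
finger_force: 0.0
[ 0.53824728 -0.11294484  0.23129593] [ 9.75156913e-01  2.21514911e-01 -3.73381223e-04]
gap_b 0.63 346.4 234.9 [ 0.5196 -0.1446  0.008 ]
tile_b_top 0.64 315.1 236.6 [ 0.515  -0.1102  0.028 ]
nest_b 0.92 321.8 232.6 [ 0.5141 -0.1176  0.    ]
nest_b 0.64 193.4 249.1 [0.4621 0.0224 0.    ]
```

View pics/w1.png

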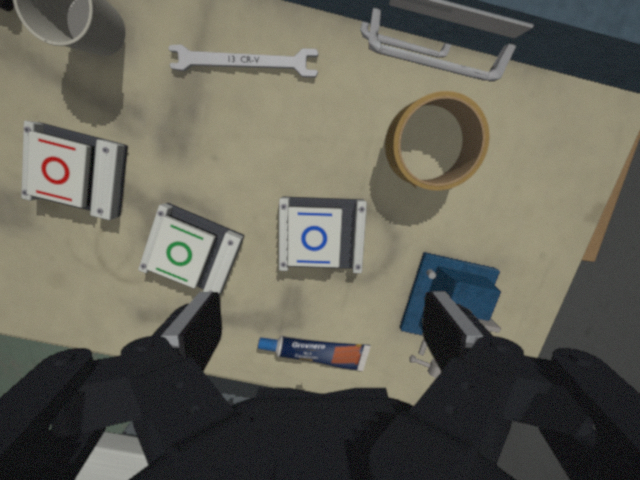

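The wrist view shows the blue nest at about (322,235), with its gap at column ~348 between tile edge and rail. Nest yaw is about 8 deg. Next I go to the spacer.

```bash
python3 -m handwheel '[[[0.085,0.0063,-0.0353,0,0],[0.085,0.0063,-0.0353,0,0],[0.085,0.0063,-0.0353,0,0],[0.085,0.0063,-0.0353,0,0],[0.085,0.0063,-0.0353,0,0],[0.085,0.0063,-0.0353,0,0],[0.085,0.0063,-0.0353,0,0],[0.085,0.0063,-0.0353,0,0],[0.085,0.0063,-0.0353,0,0],[0.085,0.0063,-0.0353,0,0],[0.085,0.0063,-0.0353,0,0],[0.085,0.0063,-0.0353,0,0]]]' 
python3 -m handwheel '[[[0.085,0,0,0.01,7],[0.085,0,0,0.01,7],[0.085,0,0,0.01,7],[0.085,0,0,0.01,7],[0.085,0,0,0,0],[0.085,0,0,0,0]]]' 
python3 - <<'E'
from h import *
im=viewer.read_camera("wrist"); cv2.imwrite("pics/w2.png",im)
print(get_state()["eef_pos"],R.from_quat(get_state()["tcp_rot"]).as_matrix()[:,0])
find("wrist",[("spacer",.008),("rack",0)])
E
```

```text
time: 3.88
eef_pos: [0.5189, 0.3169, 0.2315]
tcp_rot: [0.994, 0.11, 0.0, 0.0]
contact_force: [-0.1, 0.1, -0.1]
opening: 0.996
finger_force: 0.0
time: 4.38
eef_pos: [0.5187, 0.3153, 0.1908]
tcp_rot: [0.991, -0.132, -0.001, 0.0]
contact_force: [0.1, 0.2, 0.9]
opening: 0.997
finger_force: 0.0
[0.51917559 0.31564766 0.19166061] [ 9.64990219e-01 -2.62285833e-01  1.36571515e-04]
spacer 0.74 319.6 231.8 [0.5079 0.3218 0.008 ]
rack 0.64 321.5 225.5 [0.5119 0.3189 0.    ]
```

View pics/w2.png

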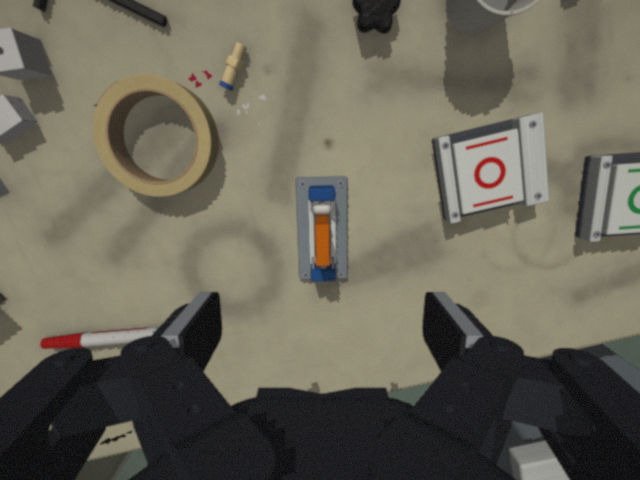

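The rack is at (322,230), aligned within ~1 deg. The orange stem top spans rows ~215–268 at column ~323.

```bash
cat > meas.py <<'E'
from h import *
im=cv2.imread("pics/w2.png"); c=cam("wrist")
hsv=cv2.cvtColor(im,cv2.COLOR_BGR2HSV); m=cv2.inRange(hsv,(5,150,80),(18,255,255)); m[:170]=0;m[285:]=0;m[:,:295]=0;m[:,350:]=0
ys,xs=np.nonzero(m); print(len(xs),xs.min(),xs.max(),ys.min(),ys.max(),cv2.minAreaRect(np.c_[xs,ys].astype(np.float32)))
for v in range(205,275,6):
    r=np.nonzero(m[v])[0]
    if len(r): print(v,r.min(),r.max(),im[v,(r.min()+r.max())//2])
s=get_state();M=R.from_quat(s["tcp_rot"]).as_matrix()
def tool(p): return (M.T@(np.array(p)-s["eef_pos"])).round(4)
for u,v,z in[(323,238,.064),(319.6,231.8,.008),(321.5,225.5,0),(297,178,.008),(346,178,.008),(299,282,.008),(348,282,.008)]:
    p=at_z(c,u,v,z); print(u,v,p.round(4),tool(p))
E
python3 meas.py
```

```text
702 315 329 215 265 ((322.0, 240.0), (50.0, 14.0), 90.0)
217 316 327 [ 18  67 130]
223 316 328 [ 16  68 132]
229 315 328 [ 17  90 170]
235 315 329 [ 24  90 171]
241 316 329 [ 14  86 170]
247 316 329 [ 17  86 169]
253 316 329 [ 20  86 169]
259 316 329 [ 11  88 169]
265 317 328 [ 46  78 136]
323 238 [0.5152 0.3172 0.064 ] [-0.0046  0.0002  0.1284]
319.6 231.8 [0.5083 0.3225 0.008 ] [-0.0128 -0.003   0.1844]
321.5 225.5 [0.5123 0.3194 0.    ] [-0.0081 -0.0011  0.1924]
297 178 [0.5648 0.3294 0.008 ] [ 0.04   -0.0245  0.1845]
346 178 [0.5526 0.2842 0.008 ] [0.04   0.0222 0.1845]
299 282 [0.4623 0.3572 0.008 ] [-0.0662 -0.0244  0.1844]
348 282 [0.449  0.3082 0.008 ] [-0.0661  0.0263  0.1843]
```

```bash
python3 -m handwheel '[[[0.05,-0.0125,-0.0003,0.026,-1.1],[0.05,0,0,0.026,0],[0.05,0,0,0.026,0],[0.05,0,0,0.026,0],[0.05,0,0,0.026,0],[0.05,0,0,0.026,0],[0.05,0,0,0,0],[0.05,0,0,0,0]]]' 50
python3 -m handwheel '[[[0.005,0,0,0,0],[0.005,0,0,0,0],[0.005,0,0,0,0],[0.005,0,0,0,0],[0.005,0,0,0,0],[0.005,0,0,0,0],[0.005,0,0,0,0],[0.005,0,0,0,0]]]' 50
```

```text
time: 5.2
eef_pos: [0.5061, 0.3196, 0.0347]
tcp_rot: [0.992, -0.123, -0.001, 0.001]
contact_force: [-0.1, -0.5, 0.2]
opening: 0.585
finger_force: 0.0
time: 5.87
eef_pos: [0.5082, 0.3202, 0.0377]
tcp_rot: [0.992, -0.123, 0.001, -0.0]
contact_force: [-0.5, -2.6, 6.6]
opening: 0.131
finger_force: 50.0
```

```bash
python3 -m handwheel '[[[0.005,0,0,-0.004,0],[0.005,0,0,-0.006,0],[0.005,0,0,-0.008,0],[0.005,0,0,-0.01,0],[0.005,0,0,-0.012,0],[0.005,0,0,-0.02,0],[0.005,0,0,-0.02,0],[0.005,0,0,-0.02,0],[0.005,0,0,0,0],[0.005,0,0,0,0]]]'
python3 - <<'E'
from h import *
s=get_state();print(s["eef_pos"],s["tcp_rot"])
im=viewer.read_camera("wrist"); cv2.imwrite("pics/w3.png",im)
im=viewer.read_camera("scene"); cv2.imwrite("pics/s3.png",cv2.resize(im[200:340,200:380],None,fx=4,fy=4))
E
```

```text
time: 6.7
eef_pos: [0.5077, 0.3205, 0.1376]
tcp_rot: [0.992, -0.123, 0.002, -0.001]
contact_force: [-0.1, 0.4, -0.7]
opening: 0.13
finger_force: 49.2
[0.50766697 0.32049072 0.13756685] [ 9.92345335e-01 -1.23478341e-01  1.70780501e-03 -9.58921875e-04]
```

View pics/w3.png

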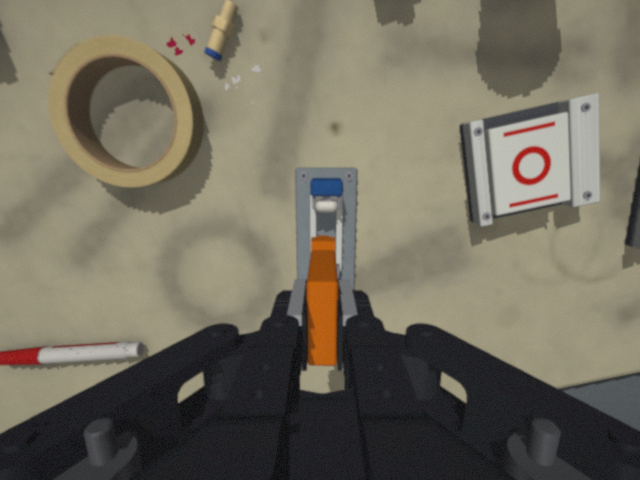

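View pics/s3.png

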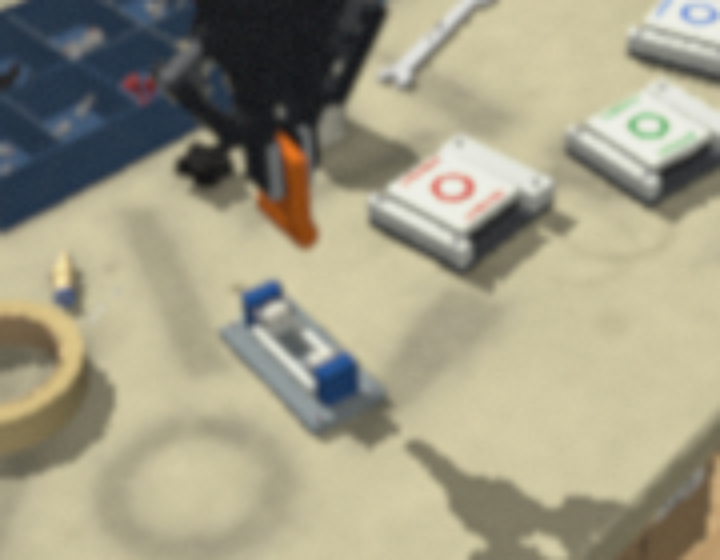

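The spacer is held, column 322, and the rack is empty behind it. I carry it over to the blue nest now.

```bash
python3 -m handwheel '[[[0.005,0.0104,0.0373,0,0],[0.005,0.0104,0.0373,0,0],[0.005,0.0104,0.0373,0,0],[0.005,0.0104,0.0373,0,0],[0.005,0.0104,0.0373,0,0],[0.005,0.0104,0.0373,0,0],[0.005,0.0104,0.0373,0,0],[0.005,0.0104,0.0373,0,0],[0.005,0.0104,0.0373,0,0],[0.005,0.0104,0.0373,0,0],[0.005,0.0104,0.0373,0,0],[0.005,0.0104,0.0373,0,0]]]'
python3 -m handwheel '[[[0.005,0,0,0,-7.1],[0.005,0,0,0.01,-7.1],[0.005,0,0,0.01,-7.1],[0.005,0,0,0.005,-0.5],[0.005,0,0,0,0],[0.005,0,0,0,0]]]'
python3 - <<'E'
from h import *
c=cam("wrist"); im=viewer.read_camera("wrist"); cv2.imwrite("pics/w4.png",im)
s=get_state();M=R.from_quat(s["tcp_rot"]).as_matrix();print(s["eef_pos"],s["tcp_rot"])
for t,z in(("gap_b",.008),("tile_b_top",.028),("nest_b",0)):
  for r in viewer.pinpoint("wrist",t)[:1]:
    u,v=r["xy"][0]*640,r["xy"][1]*480;p=at_z(c,u,v,z);print(t,round(r["confidence"],2),u,v,p,(M.T@(p-s["eef_pos"])).round(4))
# spacer in hand, tool coords
H=np.array(c[4]["hand_eye"]);c2=(H,)+c[1:]
for z in(-.020,-.0263,-.030):
  print(z,[at_z(c2,322.5,v,z).round(4) for v in(281,365)])
print(at_z(c2,322,237,.0177),proj(c2,[.022,0,.0177]))
E
```

```text
time: 7.8
eef_pos: [0.5165, -0.1458, 0.1334]
tcp_rot: [0.992, -0.124, -0.002, -0.001]
contact_force: [1.2, -0.2, -0.4]
opening: 0.128
finger_force: 49.2
time: 8.3
eef_pos: [0.5172, -0.1439, 0.1091]
tcp_rot: [0.998, 0.065, -0.001, -0.001]
contact_force: [0.7, -0.4, -0.2]
opening: 0.134
finger_force: 49.3
[ 0.51776965 -0.14412325  0.10989292] [ 9.97852535e-01  6.54983440e-02 -4.58281969e-04 -2.74755317e-04]
gap_b 0.75 324.48 234.57600000000002 [ 0.52250599 -0.14438865  0.008     ] [0.0048 0.0009 0.1019]
tile_b_top 0.62 271.424 245.616 [ 0.51488946 -0.10848011  0.028     ] [ 0.0019 -0.0357  0.0819]
nest_b 0.73 284.608 236.4 [ 0.51506351 -0.11450837  0.        ] [ 0.0013 -0.0296  0.1099]
-0.02 [array([ 0.0169, -0.0003, -0.02  ]), array([-0.0205, -0.0002, -0.02  ])]
-0.0263 [array([ 0.0194, -0.0003, -0.0263]), array([-0.0161, -0.0002, -0.0263])]
-0.03 [array([ 0.0209, -0.0003, -0.03  ]), array([-0.0135, -0.0002, -0.03  ])]
[ 0.02485832 -0.00049499  0.0177    ] (np.float64(323.001748449418), np.float64(242.63434764072684))
```

View pics/w4.png

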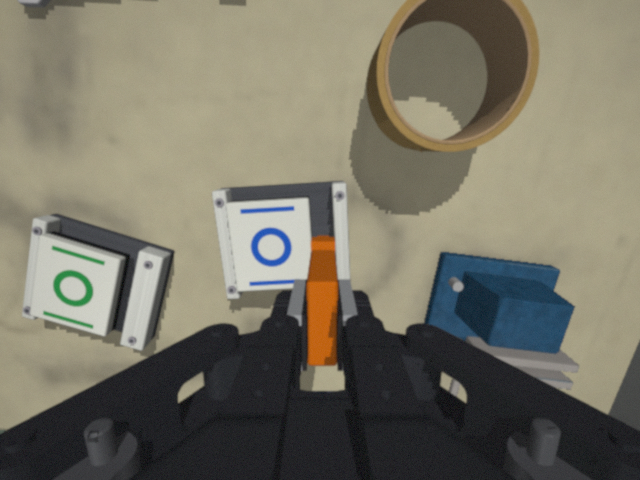

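The picture shows the held spacer at column 322, with the gap beneath and ahead of it (columns 311–333) and the blue tile at (270,247). I use the blue print to fit tile centre and yaw.

```bash
cat > fit.py <<'E'
from h import *
def fit(fn):
    im=cv2.imread(fn); c=cam("wrist"); s=get_state(); M=R.from_quat(s["tcp_rot"]).as_matrix()
    hsv=cv2.cvtColor(im,cv2.COLOR_BGR2HSV); m=cv2.inRange(hsv,(105,120,60),(130,255,255)); m[:195]=0;m[300:]=0;m[:,:230]=0;m[:,300:]=0
    n,l,st,ce=cv2.connectedComponentsWithStats(m)
    for i in range(1,n):
        if st[i,4]<40: continue
        ys,xs=np.nonzero(l==i); P=np.array([(M.T@(at_z(c,u,v,.028)-s["eef_pos"]))[:2] for u,v in zip(xs,ys)])*1000
        C=P.mean(0); w,V=np.linalg.eigh(np.cov((P-C).T)); d=V[:,1]*np.sign(V[1,1]); print("comp",st[i,4],C.round(2),P.min(0).round(1),P.max(0).round(1),"angle of long axis from tool y toward x",np.degrees(np.arctan2(d[0],d[1])).round(2))
    # edges along rows: brightness profile across the gap, tool coords for z=.028 and .022
    g=cv2.cvtColor(im,cv2.COLOR_BGR2GRAY).astype(int)
    for v in(208,215,222,229):
        e=np.diff(g[v,295:355]); 
        a=295+5+np.argmin(e[5:25])+.5; b=295+25+np.argmax(e[25:50])+.5
        print(v,a,b,(M.T@(at_z(c,a,v,.028)-s["eef_pos"]))[:2].round(4),(M.T@(at_z(c,b,v,.022)-s["eef_pos"]))[:2].round(4))
fit("pics/w4.png")
E
python3 fit.py
```

```text
comp 156 [ 27.28 -37.75] [ 25.6 -55.2] [ 29.  -20.1] angle of long axis from tool y toward x 3.67
comp 580 [  1.44 -36.1 ] [-12.2 -49.3] [ 14.5 -22.7] angle of long axis from tool y toward x 66.83
comp 109 [-25.19 -36.63] [-26.5 -52. ] [-23.4 -21.2] angle of long axis from tool y toward x 3.47
208 308.5 332.5 [ 0.0283 -0.0096] [0.0274 0.0067]
215 309.5 333.5 [ 0.0236 -0.009 ] [0.0225 0.0074]
222 309.5 333.5 [ 0.0187 -0.0091] [0.0175 0.0075]
229 310.5 333.5 [ 0.0138 -0.0084] [0.0125 0.0075]
```

```bash
python3 -m handwheel '[[[0.005,0.002,0.0005,0.01,-3.5],[0.005,0,0,0.012,0],[0.005,0,0,0.012,0],[0.005,0,0,0,0],[0.005,0,0,0,0]]]'
python3 - <<'E'
from h import *
im=viewer.read_camera("wrist"); cv2.imwrite("pics/w5.png",im); cv2.imwrite("pics/w5c.png",cv2.resize(im[130:400,180:420],None,fx=2.2,fy=2.2))
print(get_state()["eef_pos"],get_state()["tcp_rot"])
E
```

```text
time: 8.92
eef_pos: [0.519, -0.1442, 0.0749]
tcp_rot: [0.995, 0.096, -0.001, -0.001]
contact_force: [1.0, -0.0, 0.6]
opening: 0.134
finger_force: 49.3
[ 0.51968127 -0.14451529  0.07577486] [ 9.95339041e-01  9.64354869e-02 -5.28468788e-04 -3.34231559e-04]
```

View pics/w5c.png

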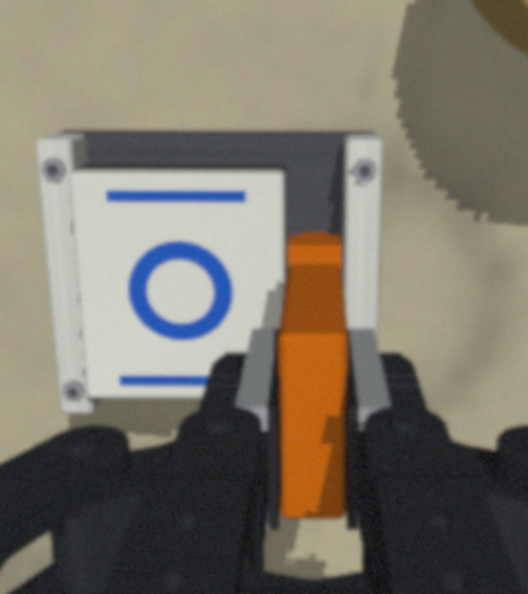

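The gap spans crop columns 285–344 and the spacer foot 289–342, so they are centred. The blue lines are level. I check the numbers quickly.

```bash
python3 - <<'E'
from h import *
im=cv2.imread("pics/w5.png"); c=cam("wrist"); s=get_state(); M=R.from_quat(s["tcp_rot"]).as_matrix()
T=lambda u,v,z:((M.T@(at_z(c,u,v,z)-s["eef_pos"]))*1000).round(2)
g=cv2.cvtColor(im,cv2.COLOR_BGR2GRAY).astype(int)
for v in(212,217,222,227,232):
    e=np.diff(g[v,300:350]); a=300+np.argmin(e[:20])+1; b=320+np.argmax(e[20:])+.5+.5
    print(v,a,b,T(a,v,.028),T(b,v,.022))
H=np.array(c[4]["hand_eye"]);c2=(H,)+c[1:]
hsv=cv2.cvtColor(im,cv2.COLOR_BGR2HSV); m=cv2.inRange(hsv,(5,150,60),(18,255,255))
for v in(240,246,300,330,355):
    r=np.nonzero(m[v,290:350])[0]+290; z=.0177 if v<250 else -.0263
    print(v,r.min(),r.max()+1,(at_z(c2,r.min(),v,z)*1000).round(1),(at_z(c2,r.max()+1,v,z)*1000).round(1))
print("ring",T(180+180/2.2,130+290/2.2,.028))
E
```

```text
212 309 337.0 [31.92 -7.92 47.75] [30.87  8.3  53.74]
217 309 337.0 [29.03 -7.94 47.75] [27.89  8.34 53.74]
222 309 337.0 [26.11 -7.97 47.76] [24.88  8.38 53.74]
227 309 337.0 [23.17 -8.   47.76] [21.84  8.42 53.75]
232 309 337.0 [20.2  -8.03 47.76] [18.79  8.45 53.75]
240 311 335 [23.4 -5.9 17.7] [23.4  5.9 17.7]
246 311 335 [20.3 -5.9 17.7] [20.3  5.9 17.7]
300 306 338 [ 11.8  -6.4 -26.3] [ 11.8   5.6 -26.3]
330 307 337 [ -0.7  -6.2 -26.3] [ -0.6   5.3 -26.3]
355 307 337 [-11.6  -6.3 -26.3] [-11.6   5.5 -26.3]
ring [  1.98 -36.18  47.8 ]
```

```bash
python3 -m handwheel '[[[0.005,0,0,0.01,0],[0.005,0,0,0.01,0],[0.005,0,0,0.008,0],[0.005,0,0,0.004,0],[0.005,0,0,0.002,0],[0.005,0,0,0,0]]]'
python3 -m handwheel '[[[0.005,0,0,0.002,0],[0.005,0,0,0,0]]]'
python3 -m handwheel '[[[0.005,0,0,0.002,0],[0.005,0,0,0,0]]]'
```

```text
time: 9.47
eef_pos: [0.5195, -0.1445, 0.0414]
tcp_rot: [0.995, 0.097, -0.001, -0.0]
contact_force: [-0.5, 0.3, -0.2]
opening: 0.127
finger_force: 49.3
time: 9.63
eef_pos: [0.5202, -0.1448, 0.0404]
tcp_rot: [0.995, 0.097, 0.0, 0.0]
contact_force: [-0.5, 0.1, -0.8]
opening: 0.13
finger_force: 49.3
time: 9.8
eef_pos: [0.5201, -0.1447, 0.0383]
tcp_rot: [0.995, 0.097, 0.0, 0.0]
contact_force: [-0.1, 0.6, -0.6]
opening: 0.132
finger_force: 49.3
```

```bash
python3 -m handwheel '[[[0.005,0,0,0.001,0],[0.005,0,0,0,0]]]'
python3 -m handwheel '[[[0.005,0,0,0.001,0],[0.005,0,0,0,0]]]'
```

```text
time: 9.97
eef_pos: [0.5203, -0.1448, 0.0378]
tcp_rot: [0.995, 0.097, 0.0, 0.0]
contact_force: [-1.4, -0.4, 1.7]
opening: 0.128
finger_force: 49.6
time: 10.13
eef_pos: [0.5203, -0.1449, 0.0378]
tcp_rot: [0.995, 0.097, -0.0, -0.0]
contact_force: [-3.6, 1.6, 8.7]
opening: 0.128
finger_force: 50.4
```

```bash
python3 -m handwheel '[[[0.005,0,0,-0.001,0],[0.005,0,0,0,0],[0.018,0,0,0,0],[0.025,0,0,0,0],[0.035,0,0,0,0],[0.035,0,0,0,0],[0.035,0,0,0,0],[0.035,0,0,0,0],[0.035,0,0,0,0]]]' 20
python3 -m handwheel '[[[0.035,0,0,-0.015,0],[0.035,0,0,-0.025,0],[0.035,0,0,-0.03,0],[0.035,0,0,0,0],[0.035,0,0,0,0]]]'
python3 - <<'E'
from h import *
print(get_state()["eef_pos"])
im=viewer.read_camera("wrist"); cv2.imwrite("pics/w6.png",im); c=cam("wrist")
cv2.imwrite("pics/w6c.png",cv2.resize(im[130:400,180:420],None,fx=2.2,fy=2.2))
find("wrist",[("spacer",.008),("tile_b_top",.028),("gap_b",.008)],1)
E
```

```text
time: 10.88
eef_pos: [0.52, -0.1447, 0.0372]
tcp_rot: [0.995, 0.097, -0.0, -0.0]
contact_force: [-0.4, 0.4, 0.2]
opening: 0.409
finger_force: 0.0
time: 11.3
eef_pos: [0.5216, -0.1455, 0.1097]
tcp_rot: [0.995, 0.097, 0.002, 0.001]
contact_force: [-0.1, 0.1, -0.8]
opening: 0.411
finger_force: 0.0
[ 0.52161709 -0.14545508  0.10974733]
spacer 0.73 319.8 241.7 [ 0.5204 -0.1427  0.008 ]
tile_b_top 0.97 269.0 247.8 [ 0.5147 -0.1085  0.028 ]
gap_b 0.91 317.5 242.4 [ 0.5195 -0.1411  0.008 ]
```

View pics/w6c.png

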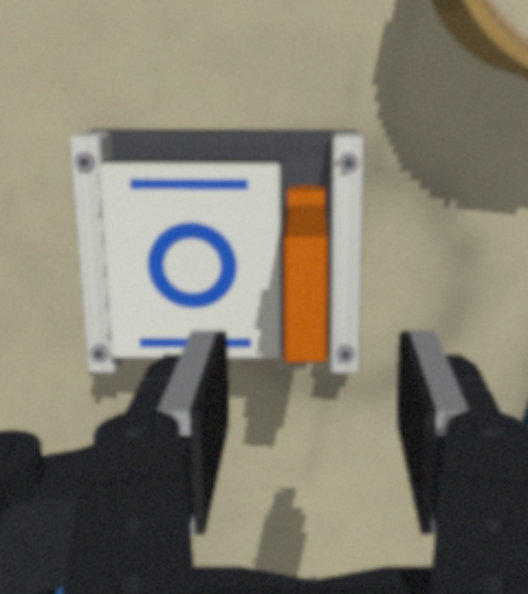

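The spacer stands upright in the gap, at crop (306,275). It is clear of the fingers and parallel to the rail. Next I shut the fingers, move over the tile (8 mm further away from the spacer) and press.

```bash
python3 -m handwheel '[[[0,0,-0.0152,0,0],[0,0,-0.0152,0,0],[0,0,-0.0152,0,0],[0,0,0,0,0],[0,0,0,0,0],[0,0,0,0,0]]]' 20
python3 -m handwheel '[[[0,0,0,0.02,0],[0,0,0,0.02,0],[0,0,0,0.02,0],[0,0,0,0.012,0],[0,0,0,0.004,0],[0,0,0,0,0],[0,0,0,0,0]]]'
```

```text
time: 12.0
eef_pos: [0.5113, -0.0994, 0.1074]
tcp_rot: [0.995, 0.097, 0.0, 0.0]
contact_force: [0.8, -0.7, -0.2]
opening: -0.005
finger_force: 0.0
time: 12.58
eef_pos: [0.5119, -0.1003, 0.0319]
tcp_rot: [0.995, 0.097, 0.0, 0.0]
contact_force: [0.2, -1.1, 1.2]
opening: -0.002
finger_force: 0.0
```

```bash
python3 -m handwheel '[[[0,0,0,0.002,0],[0,0,0,0.002,0],[0,0,0,0,0]]]'
python3 -m handwheel '[[[0,0,0,0.002,0],[0,0,0,0.001,0],[0,0,0,0,0],[0,0,0,0,0]]]'
```

```text
time: 12.83
eef_pos: [0.512, -0.1003, 0.0281]
tcp_rot: [0.995, 0.097, 0.001, 0.001]
contact_force: [0.1, 0.8, 0.4]
opening: 0.002
finger_force: 0.0
time: 13.17
eef_pos: [0.512, -0.1003, 0.0251]
tcp_rot: [0.995, 0.097, 0.001, 0.0]
contact_force: [-0.1, -0.5, 4.8]
opening: 0.001
finger_force: 2.4
```

```bash
python3 -m handwheel '[[[0,0,0,0.001,0],[0,0,0,0.001,0],[0,0,0,0.001,0],[0,0,0,0,0],[0,0,0,0,0]]]'
python3 -m handwheel '[[[0,0,0,0.001,0],[0,0,0,0,0],[0,0,0,0,0]]]'
```

```text
time: 13.58
eef_pos: [0.512, -0.1003, 0.0222]
tcp_rot: [0.995, 0.097, 0.001, 0.0]
contact_force: [0.7, 0.5, 6.0]
opening: -0.001
finger_force: 3.1
time: 13.83
eef_pos: [0.5121, -0.1003, 0.022]
tcp_rot: [0.995, 0.097, 0.0, 0.0]
contact_force: [-2.2, 1.3, 11.5]
opening: -0.0
finger_force: 5.7
```

The tile is on its stop at 22 mm with 11.5 N. One last look before I hand in.

```bash
python3 -m handwheel '[[[0,0,0,0,0],[0,0,0,0,0],[0,0,0,0,0],[0,0,0,0,0]]]'
python3 - <<'E'
from h import *
a=viewer.read_camera("wrist"); b=viewer.read_camera("scene")
cv2.imwrite("pics/f.png",np.hstack([cv2.resize(a[130:400,200:440],(390,440)),cv2.resize(b[150:260,320:420],(400,440))]))
E
```

```text
time: 14.17
eef_pos: [0.5121, -0.1003, 0.022]
tcp_rot: [0.995, 0.097, 0.0, 0.0]
contact_force: [-2.4, 0.2, 12.1]
opening: -0.0
finger_force: 5.7
```

View pics/f.png

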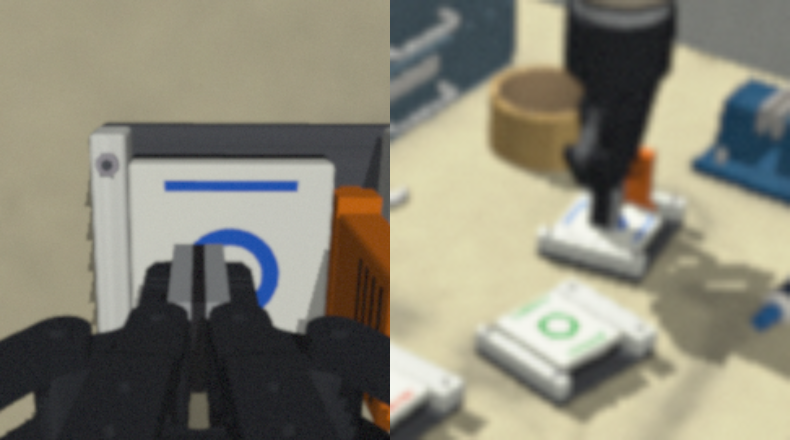

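The fingertips hold the tile flush, and the spacer stands upright beside it at (360,290) in the left half and (640,175) in the right. The green tile is up.

```bash
python3 -c "
from plant import sign_off; print(sign_off())"
```

```text
the job is handed in; nothing more can be done
None
```

I handed the job in at about 14 s: the spacer stands upright in nest_b's gap, and the shut fingertips hold the blue-ringed tile flush with about 12 N; no verdict came back from the judging.

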